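Centre the rolling spice jar on the tray and set it on the scale

TASK

A full spice jar has rolled to one end of the carrying tray with the crowned floor, where it would tip the tray off the small pan of the kitchen scale. Without touching the jar, lift the tray by its handle and roll the jar to the middle, under the handle; keep it there for three seconds before carrying the tray away, bring it over the scale and keep the jar in the middle for two more seconds above the pan, then set the tray level and centred on the pan and let go, with the jar at rest in the middle. Never let the jar knock hard against a wall or leave the tray, and leave everything else on the shelf alone.

Things in the scene. Friction and masses are not known exactly. Their poses are not given: they have to be found in the camera images.
- tray: Open steel carrying tray, 320 mm long (own x) by 134 wide (own y), about 0.45 kg, standing on the shelf, long axis roughly along world y. Origin: centre of the flat underside, z up. Walls: ends to z = 44 mm, inner faces at x = +-156; sides to z = 36, inner faces at y = +-63. Its drain floor is crowned along x: an arch of radius 1.3 m, top at z = 14 mm in the middle, falling 9 mm to each end.
- handle (a point): Grip point of the tray's handle, 114 mm above the tray's underside, at its middle; axes as the tray's. The handle is a black bar along y on two side posts: 136 mm long, 16 mm thick in x, from z = 92 to 128 mm above the underside. Pinch it across x from above at this height or up to 6 mm higher; the jar's top passes 17 mm below the bar.
- jar: Amber glass spice jar with metal screw lid, lying across the tray: rolling diameter 60 mm, length 110, about 0.3 kg (varies by a third). Origin: its centre, on its axis; own y is its axis, own x and z turn as it rolls. It rolls along the tray's x, its centre from -126 to +126 mm, and begins at rest against the -x end wall.
- middle (a point): Where the jar's centre belongs: 44 mm above the tray's underside; axes as the tray's. At x m from here the crown slopes outward by x/1.33 rad. The jar's acceleration along x is about 0.7 x (9.81 x (crown slope - tilt) - tray's acceleration), tilt being the rise of the tray's x axis in rad; rolling resistance is worth a slope of about 0.017 rad, so it stays by itself only near the middle.
- scale: White kitchen scale, fixed, body 190 by 150 by 40 mm, with a square steel pan 90 by 90 mm whose top is 60 mm above the shelf. Origin: centre of the underside; its pan centre is the point pan.
- pan (a point): Centre of the top face of the scale's pan, 60 mm above the shelf; z up. The tray's underside centre belongs here, in any direction of turn.
- plate: White enamel plate, 210 mm across, bystander. Origin: centre of the underside.
- scraper: White plastic bowl scraper lying flat, 85 by 120 mm, 12 mm thick, bystander at the left side. Origin: centre of the underside.
- upright_jar: Glass jar with lid standing upright, 54 mm across, 105 mm tall, bystander. Origin: centre of the underside.
- ramekin: White ceramic bowl, 90 mm across, 50 mm tall, bystander. Origin: centre of the underside.
- mill: Dark wooden pepper mill standing, 56 mm across, 165 mm tall, bystander. Origin: centre of the underside.
- spoon: Wooden spoon lying flat, 240 mm long, bystander at the right side. Origin: on its underside.
Things that resemble listed ones, but are neither listed nor needed, are in the scene too. Several things look just like the scale: the one meant starts farthest from the robot's base. Leave any yellow look-alike of the jar alone.

How it is judged (in metres and radians):
On the way, in this order (a step that is already met when the one before it is completed fails the run):
1. the tray is lifted clear of the shelf, not yet at the scale, and the jar is kept within 25 mm of the middle for 3 s (height (world z) of tray above 0.03 m and horizontal distance between tray and pan above 0.15 m and x of jar in the frame of tray between -0.025 and 0.025 m), for 3 s.
2. the tray is held above the pan, within 40 mm of its centre, and the jar is kept within 25 mm of the middle for 2 s (height (world z) of tray above 0.064 m and horizontal distance between tray and pan below 0.04 m and contact force between tray and scale below 0.1 N and x of jar in the frame of tray between -0.025 and 0.025 m), for 2 s.
At the end, for the whole second after the job is handed in: The tray stands released and still on the pan, level (0.05 rad), its middle within 25 mm of the pan's centre, and the jar lies at rest on its floor within 30 mm of the middle (contact force between tray and scale above 1 N and horizontal distance between tray and pan below 0.025 m and height (world z) of tray between 0.055 and 0.065 m and angle between tray's own z axis and vertical below 0.05 rad and linear speed of each of tray, jar below 0.02 m/s and x of jar in the frame of tray between -0.03 and 0.03 m and z of jar in the frame of tray below 0.05 m); the robot touches nothing.
It fails at once if the robot touches the jar (contact force between any of the fingers, the arm and jar above 0.5 N).
It fails at once if the jar knocks hard against the tray (over 20 N) (contact force between jar and tray above 20 N).
It fails at once if the jar leaves the tray (z of jar in the frame of tray above 0.065 m or z of jar in the frame of tray below 0.015 m or x of jar in the frame of tray above 0.15 m or x of jar in the frame of tray below -0.15 m).
It fails at once if the tray tips (over 0.35 rad) (angle between tray's own z axis and vertical above 0.35 rad).
It fails at once if a bystander is moved over 30 mm (distance of any of plate, scraper, upright_jar, ramekin, mill, spoon from where it was at the start of the episode above 0.03 m).
It also fails if it takes over 72 s, if anything falls off the work surface, if the arm or the gripper's body presses on something with over 40 N, if the wrist force passes 120 N, or if a joint passes its speed limit or range.

ROBOT

A 6-joint arm with a two-finger parallel gripper is mounted at the origin on the work surface. World frame = base frame: x ahead of the robot, y to its left, z up, the work surface at z = 0. Lengths are in mm, angles in rad, forces in N, time in s.
With the tool pointing down it reaches from about 300 to 775 mm from the base axis. Payload 14.6 kg.
Tool frame: the origin (TCP) lies on the centre line of the jaws, within the pads' length; the fingertips stand 19 mm ahead of it and the grasp point (between the pads) is the TCP (bot.tip_reach is the distance from the TCP to the fingertips, in mm); y points along the fingers, x is the direction in which the jaws open and shut, and the axes are right-handed (so a half turn about y gives the same grasp; the last joint's range is limited). The gripper opens to 85 mm and grips with 20 to 120 N. Pads are 22 mm wide; open, the fingers measure 114 mm over their backs; the gripper's body (76 mm by 85 mm) begins 54 mm behind the grasp point. The pads swing forward as they close: fully open they stand 13 mm farther back than shut.
Start: joints at [-1.179, 0.3, 1.521, -0, 1.321, -0.067], TCP at [243.572, -493.115, 250.281] pointing down, gripper open.
Joint ranges: [-3.03, 3.03], [-0.79, 2.21], [0.23, 2.52], [-1.04, 4.18], [0, 3.07], [-2.55, 2.55]. Speed limits (rad/s): [2.22, 2.22, 2.57, 3.14, 3.14, 3.14].

INTERFACE

Orientations are given as a unit quaternion [w, x, y, z].
In Python, from rig import bot gives the robot as it stands. Calls block until the motion is done:
- bot.move_to(position, orientation): joint-space move of the TCP to a pose.
- bot.servo_line(position, attitude=None, speed=150, until_force=None): straight line of the TCP; attitude=None keeps the orientation; speed is the mean speed in mm/s. With until_force (N) it stops when the force on the tool has changed by that much, and returns True; else False.
- bot.move_joints(angles): joint-space move.
- bot.move_gripper(opening, grip_force=None): finger opening in mm; grip_force is the grip in N (None keeps the last); returns when the fingers have stopped.
- bot.dwell(seconds).
- bot.ik(position, orientation): joint angles nearest the present ones, or None.
- bot.read_state(): the state.
- bot.read_camera(name): name is "scene" or "top"; returns a dict with "image" (400x640x3 uint8, blue, green, red), "depth" (400x640 float32, mm along the optical axis (not along the pixel's ray), 0 where there is no reading), "fovy" (degrees; the focal length in pixels is half the picture's height over the tangent of half this angle, whatever the lens; pixels are square), "cx", "cy" (the principal point, pixels), "eye" and "attitude" of the camera in the world. Camera axes: x right, y down, z forward; pixel columns grow to the right and rows downward; lengths in mm; the calibration is good to about 2 mm. A picture is of the moment at which its call begins.
A pose or a line that the arm cannot do raises bot.MotionError and nothing moves.
- bot.finish_job(): hands the job in, once; it reports no verdict.
The state is a dict: "clock": time; "joint_positions": joint angles; "qvel": joint speeds; "effort": joint torques, N m; "ee_pos": TCP position; "tool_rot": TCP orientation; "ft_force": force on the tool from outside, world axes, zero at the start; "moment": the same for the moment, N m; "grip_width": finger opening in mm.
Only numpy, scipy, OpenCV 4.12 (cv2) and the standard library are available. Lean on these libraries where they do the work, as an engineer would, in place of code of your own. Each camera call takes 0.05 s, during which the arm holds its last target. There are 200 camera calls.

## Working session

There is one attempt and no reset: what is moved stays moved. The work goes in short steps, each a Python script; the robot and the scene stay as the last script left them, time stands still between calls to the robot, and variables do not carry over. Pictures are saved under pics/ and viewed, about 8 in all and at most 12, crops included, and the job is handed in when it is done.

```bash
mkdir -p pics; ls
python3 - <<'E'
from rig import bot
import cv2,numpy as np
for n in("scene","top"):
    c=bot.read_camera(n); cv2.imwrite(f"pics/{n}0.png",c["image"]); np.savez(f"{n}0.npz",**c)
    print(n,c["fovy"],c["cx"],c["cy"],c["eye"],c["attitude"])
print(bot.read_state())
E
```

```text
pics
scene 44.322919439869466 317.6637746475192 199.87818671618027 [1369.37200951  -34.21908635 1533.64211913] [-0.19198938  0.7097601   0.65180741 -0.18581653]
top 45.18811942396901 322.961368981312 194.12920887276624 [ 363.33970028  -11.80194132 1459.32789285] [ 0.0375712  -0.69858896  0.71375485 -0.03340479]
{'clock': 0.1, 'joint_positions': array([-1.17857065e+00,  3.00398960e-01,  1.52151497e+00,  2.10151402e-05,
        1.32070507e+00, -6.66144205e-02]), 'qvel': array([ 0.00083281,  0.00098542, -0.00295029, -0.00080256, -0.00108428,
        0.00126066]), 'effort': array([ 1.71036914e-03, -5.44375885e+01, -3.62370479e+01, -1.43023760e-05,
        3.02638437e-03,  6.59216042e-07]), 'ee_pos': array([ 243.52151243, -492.93917182,  249.78884627]), 'tool_rot': array([ 0.60082203, -0.60038712,  0.37348492, -0.37290375]), 'ft_force': array([-0.00690271,  0.56870527,  0.83565267]), 'moment': array([ 0.02961611, -0.03562635, -0.00035186]), 'grip_width': 85.26147874889597}
```

View pics/top0.png

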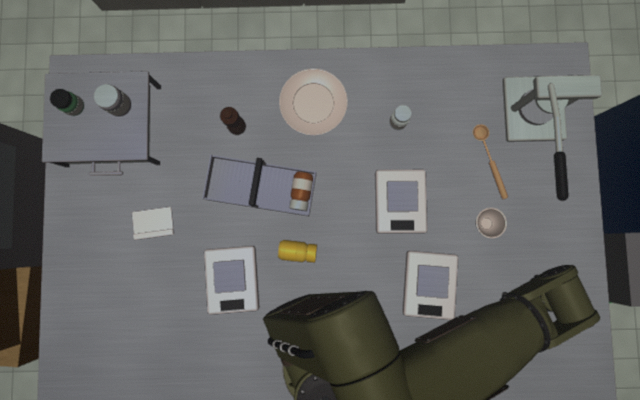

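View pics/scene0.png

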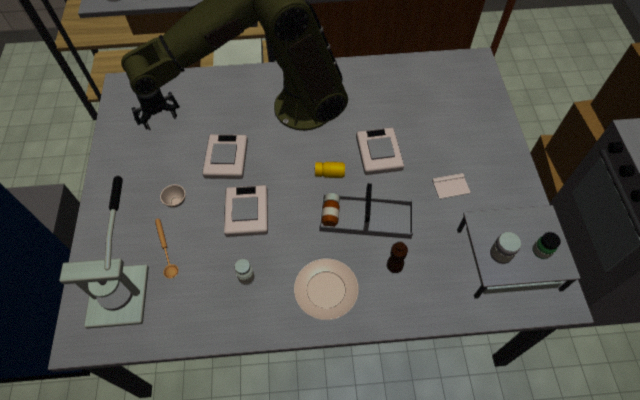

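Top view: 
- **Tray:** corners run from about (207,180) to (314,190), with the handle at (258,183). The amber jar sits in it at (301,190).
- **Jar look-alike:** yellow, at (298,251). Not wanted.
- **Scales:** (401,201), (231,280) and (431,285). The one at (401,201) looks farthest from the base.

Next I'll compute the positions.

```bash
cat > h.py <<'E'
import numpy as np,cv2
from scipy.spatial.transform import Rotation as R
def rot(q): return R.from_quat(np.roll(q,-1))
def quat(r): return np.roll(r.as_quat(),1)
def cloud(c):
    f=200/np.tan(np.radians(c["fovy"])/2); v,u=np.mgrid[:400,:640]; d=c["depth"]
    p=np.stack([(u-c["cx"])/f*d,(v-c["cy"])/f*d,d],-1)
    return p@rot(c["attitude"]).as_matrix().T+c["eye"]
def ray(c,u,v,z):
    f=200/np.tan(np.radians(c["fovy"])/2)
    d=rot(c["attitude"]).apply([(u-c["cx"])/f,(v-c["cy"])/f,1]); e=np.asarray(c["eye"])
    return e+d*(z-e[2])/d[2]
def proj(c,P):
    f=200/np.tan(np.radians(c["fovy"])/2)
    p=rot(c["attitude"]).inv().apply(np.asarray(P)-c["eye"]); return p[...,:2]/p[...,2:]*f+[c["cx"],c["cy"]]
E
python3 - <<'E'
from h import *
t=np.load("top0.npz"); s=np.load("scene0.npz")
# scales: white body and pan centre by depth
for n,c,wins in(("top",t,[(401,201),(231,280),(431,285)]),("scene",s,[(246,210),(225,154),(380,149)])):
    P=cloud(c)
    for u,v in wins:
        w=np.zeros((400,640),bool); w[v-36:v+36,u-30:u+30]=1
        m=w&(P[...,2]>53)&(P[...,2]<70)
        q=P[m]; r=cv2.minAreaRect(q[:,:2].astype(np.float32))
        print(n,(u,v),"pan",np.round(r[0],1),np.round(r[1],1),round(r[2],1),"z",np.median(q[:,2]).round(1),"dist",np.hypot(*r[0]).round())
# handle: dark + z>100
for n,c,(u,v) in(("top",t,(258,183)),("scene",s,(368,207))):
    P=cloud(c); w=np.zeros((400,640),bool); w[v-40:v+40,u-25:u+25]=1
    m=w&(P[...,2]>115)&(P[...,2]<145)
    q=P[m]; r=cv2.minAreaRect(q[:,:2].astype(np.float32)); print(n,"handle",r,np.median(q[:,2]),m.sum())
    w=np.zeros((400,640),bool); w[v-50:v+50,u-75:u+75]=1
    m=w&(P[...,2]>25)&(P[...,2]<50); k=cv2.minAreaRect(P[m][:,:2].astype(np.float32)); print(n,"rim",k)
a=t["image"][140:230,190:330]; b=s["image"][170:250,300:440]
cv2.imwrite("pics/crop1.png",np.vstack([cv2.resize(a,(700,300)),cv2.resize(b,(700,300))]))
hsv=lambda i:cv2.cvtColor(i,cv2.COLOR_BGR2HSV)
for n,i,p in(("top",hsv(t["image"]),[(301,178),(301,185),(301,192),(301,200),(298,251)]),("scene",hsv(s["image"]),[(331,200),(331,209),(331,216),(330,170)])):
    print(n,[(q,i[q[1],q[0]].tolist()) for q in p])
E
```

```text
top (401, 201) pan [ 494.4 -235.2] [90.4 89.1] 88.9 z 59.1 dist 547.0
top (231, 280) pan [272.4 273.3] [89.5 89.9] 3.4 z 56.0 dist 386.0
top (431, 285) pan [ 245.3 -313.8] [90.  89.1] 84.3 z 55.8 dist 398.0
scene (246, 210) pan [ 502.8 -238.4] [ 88.6 109.5] 89.3 z 61.0 dist 556.0
scene (225, 154) pan [ 246.8 -316.9] [90.5 95.7] 84.4 z 57.8 dist 402.0
scene (380, 149) pan [275.5 270.4] [95.  90.4] 3.9 z 57.5 dist 386.0
top handle ((537.841796875, 185.96890258789062), (17.25782585144043, 134.8273468017578), 79.57506561279297) 126.43122983951503 304
top rim ((577.2000732421875, 179.49578857421875), (322.0017395019531, 214.8667449951172), 79.26280212402344)
scene handle ((599.233154296875, 190.97450256347656), (246.9761199951172, 56.162742614746094), 7.911450386047363) 128.83672810875305 183
scene rim ((455.59393310546875, 181.57296752929688), (346.80621337890625, 328.4820251464844), 83.50641632080078)
top [((301, 178), [11, 63, 133]), ((301, 185), [39, 15, 166]), ((301, 192), [12, 142, 140]), ((301, 200), [8, 53, 120]), ((298, 251), [27, 160, 169])]
scene [((331, 200), [12, 191, 80]), ((331, 209), [38, 29, 160]), ((331, 216), [13, 232, 100]), ((330, 170), [24, 255, 145])]
```

View pics/crop1.png

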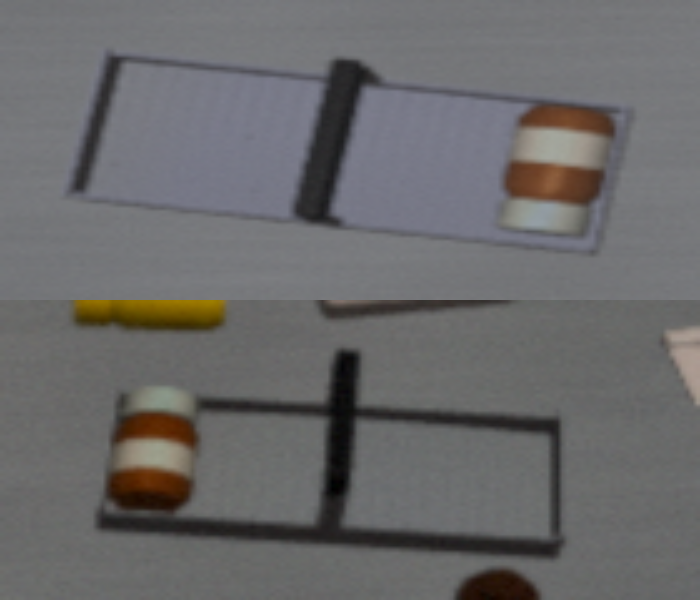

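Crop: the amber jar lies at the right (−y) end of the tray, so tray +x points to about +y. The black handle bar is at (330,140). The target scale is at (494,−235), 547 mm from the base, against 386 and 398 for the others. I'll move above the handle and time small tilts in the air.

```bash
cat >> h.py <<'E'
YAW=np.radians(79.6); H0=np.array([537.8,186.0]); PAN=np.array([494.4,-235.2]); GH=117.; S=1
def tray_R(tilt,yaw=YAW): return R.from_euler("z",yaw)*R.from_euler("y",-tilt)
def pose(xy,z,tilt=0,yaw=YAW,pivot=44.,gh=GH,s=None):
    """TCP pose with tray underside at xy,z when level; tilted about the jar-level middle"""
    s=S if s is None else s
    r=tray_R(tilt,yaw); p=np.array([*xy,z+pivot])+r.apply([0,0,gh-pivot])
    return p,quat(r*R.from_matrix(np.array([[s,0,0],[0,0,s],[0,-1,0]],float)))
E
python3 - <<'E'
from rig import bot
from h import *
for s in(1,-1):
    p,q=pose(H0,70,s=s); print(s,bot.ik(p,q))
    for dz,t in((120,.2),(120,-.2)):
        print("  ",bot.ik(*pose(H0,dz,t,s=s)),bot.ik(*pose(PAN,dz,t,s=s)) is not None)
q1=bot.ik(*pose(H0,70,s=1)); q2=bot.ik(*pose(H0,70,s=-1)); cur=bot.read_state()["joint_positions"]
E
```

```text
1 [ 2.68614588e-01  3.99668506e-01  1.53917491e+00 -4.44089210e-16
  1.20274923e+00 -1.12066750e+00]
   [ 0.16999995  0.29909987  1.56785757  0.20057377  1.21166545 -1.28405654] True
   [ 0.35815335  0.42761428  1.39322543 -0.1730822   1.42669628 -0.99711019] True
-1 [ 2.68614588e-01  3.99668506e-01  1.53917491e+00 -4.44089210e-16
  1.20274923e+00  2.02092516e+00]
   [0.16999995 0.29909987 1.56785757 0.20057377 1.21166545 1.85753611] True
   [ 0.35815335  0.42761428  1.39322543 -0.1730822   1.42669628  2.14448247] True
```

Run:
```python
from rig import bot
from h import *
st=bot.read_state
bot.move_to(*pose(H0,95)); print(st()["clock"],st()["ee_pos"])
z=95
for t in(.05,0):
    c=st()["clock"]; bot.move_to(*pose(H0,z,t)); print("move_to",t,st()["clock"]-c)
for t in(.02,0):
    c=st()["clock"]; p,q=pose(H0,z,t); bot.servo_line(p,q,speed=100); print("line",t,st()["clock"]-c)
c=st()["clock"]; bot.move_joints(st()["joint_positions"]+[0,0,0,0,0,.005]); print("j tiny",st()["clock"]-c)
bot.move_to(*pose(H0,95)); r=bot.read_camera("top"); s=bot.read_camera("scene")
cv2.imwrite("pics/above.png",np.vstack([cv2.resize(r["image"][100:260,160:400],(720,480))[:290],cv2.resize(s["image"][120:260,260:460],(720,504))[:300]]))
print(st()["clock"],st()["ft_force"],st()["moment"])
```

```text
2.7167 [538.06417207 185.32365275 212.07101564]
move_to 0.05 0.25
move_to 0 0.25
line 0.02 0.25
line 0 0.25
j tiny 0.25
4.3167 [ 0.71679466 -0.53126295  0.03872321] [0.03981467 0.02796243 0.01303942]
```

View pics/above.png

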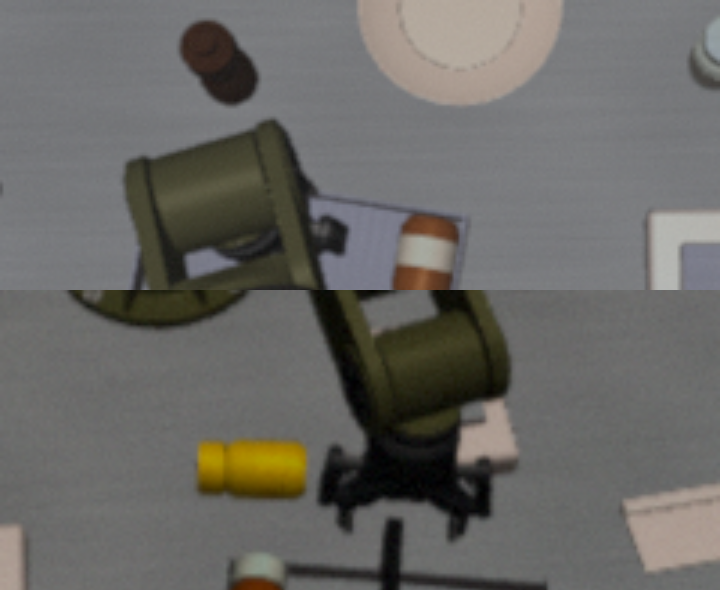

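The picture shows both fingers straddling the bar, at (395,520) in the lower half. The scene camera still sees the tray. A move takes at least 0.25 s. I'll grip, lift, and check that I can measure the jar's x.

```bash
cat >> h.py <<'E'
W0=60.
def jar_x(c,xy,z,tilt,full=False):
    """jar x (mm, tray frame) from the amber pixels, rays cast on the tray-frame plane z=55"""
    h=cv2.cvtColor(c["image"],cv2.COLOR_BGR2HSV)
    m=cv2.inRange(h,(4,120,35),(18,255,255))
    r=tray_R(tilt); o=np.array([*xy,z+44.])-r.apply([0,0,44.])
    v,u=np.nonzero(m); f=200/np.tan(np.radians(c["fovy"])/2)
    d=rot(c["attitude"]).apply(np.stack([(u-c["cx"])/f,(v-c["cy"])/f,np.ones(len(u))],-1))
    e=r.inv().apply(np.asarray(c["eye"])-o); d=r.inv().apply(d)
    p=e+d*((55-e[2])/d[:,2])[:,None]
    k=(abs(p[:,0])<165)&(abs(p[:,1])<62); p=p[k]
    if len(p)<25: return None
    a,b=np.percentile(p[:,0],[3,97]); w=b-a; mid=(a+b)/2
    if w<.85*W0: mid=a+W0/2 if mid<0 else b-W0/2
    return (mid,a,b,k.sum()) if full else mid
E
python3 - <<'E'
from rig import bot
from h import *
st=bot.read_state
print(jar_x(np.load("scene0.npz"),H0,0,0,True))
bot.servo_line(pose(H0,0)[0],speed=90); print(st()["ee_pos"],st()["ft_force"])
bot.move_gripper(10,100); s=st(); print(s["grip_width"],s["ft_force"],s["moment"],s["clock"])
bot.servo_line(pose(H0,110)[0],speed=60); s=st(); print(s["ee_pos"],s["ft_force"],s["moment"],s["clock"])
c=bot.read_camera("scene"); np.savez("s1.npz",**c); print(jar_x(c,H0,110,0,True))
cv2.imwrite("pics/lift.png",cv2.resize(c["image"][110:270,260:460],(800,600)))
E
```

```text
(np.float64(-122.16180514833496), np.float64(-152.16180514833496), np.float64(-101.88429382488343), np.int64(213))
[538.08134628 186.07251584 117.59402404] [-0.1153771  -0.03679819  0.41493386]
14.906030135270804 [-1.08934144 -1.68097467  5.19270969] [-0.3577933   0.24375691 -0.04938106] 6.175
[537.7038224  185.96514399 226.68077597] [ 0.442379    0.09552092 -6.36657677] [ 0.30330257 -0.02163312  0.01481609] 8.1583
(np.float64(-120.50108001367832), np.float64(-150.50108001367832), np.float64(-100.28644601155874), np.int64(230))
```

View pics/lift.png

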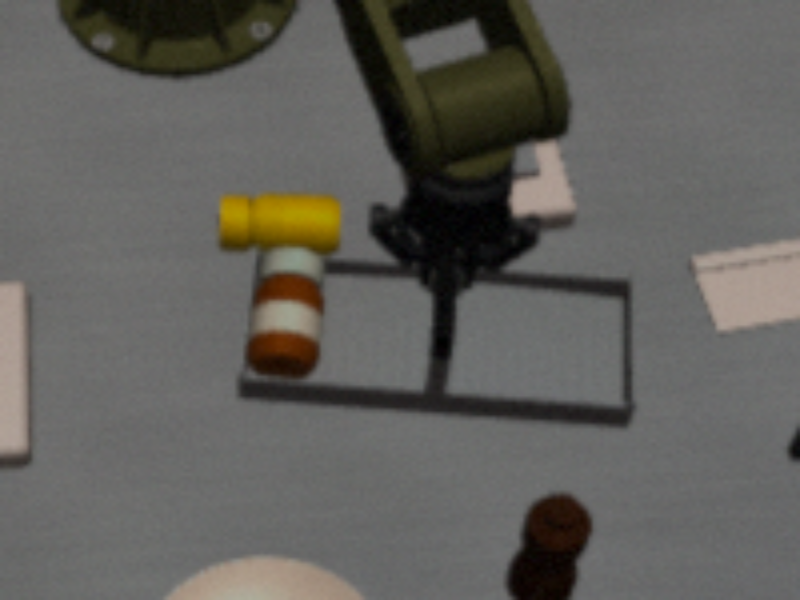

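Lifted: the jar is at the −x end (285,320 in the crop), and the bar is held at (445,290). The amber width reads about 50 mm, so the jar is at x ≈ −125. I'll write the controller and test it in a small simulation first.

```bash
sed -i 's/^W0=60./W0=50.5/' h.py
cat > ctl.py <<'E'
import numpy as np
G=.7*9.81; FR=.017; DT=.01
def step(x,v,th,d=0.,fr=FR):
    a=G*(x/1.33-th)+d; f=G*fr
    if abs(v)<2e-3 and abs(a)<f: v=0.
    else:
        vn=v+(a-f*np.sign(v if abs(v)>=2e-3 else a))*DT; v=0. if v*vn<0 else vn
    x+=v*DT
    if abs(x)>.126: x=np.sign(x)*.126; v=0.
    return x,v
def prof(a,b,T0=.05,T1=.25):          # camera hold, then smooth move
    s=np.clip((np.arange(0,T0+T1-1e-9,DT)+DT/2-T0)/T1,0,1); return a+(b-a)*s**3*(10-15*s+6*s*s)
class Ctl:
    def __init__(s,x): s.x,s.v,s.d,s.th=x,0.,0.,0.
    def run(s,th):
        for t in th: s.x,s.v=step(s.x,s.v,t,s.d)
    def command(s,xm,first=False):
        """measurement at the start of this cycle -> new tilt; state is advanced to the next cycle"""
        if not first:
            e=xm-s.x; s.x+=.75*e; s.v+=1.5*e; s.d=float(np.clip(s.d+.5*e,-.1,.1))
        x0,v0=s.x,s.v
        if abs(x0)<.012 and abs(v0)<.015: best=0.
        else:
            J=[]
            for th in (g:=np.arange(-.17,.1701,.005)):
                x,v=x0,v0
                for t in np.r_[prof(s.th,th),np.full(10,th)]: x,v=step(x,v,t,s.d)
                J.append((v+np.clip(1.0*x,-.06,.06))**2+1e-3*(th-x/1.33)**2)
            best=float(g[int(np.argmin(J))])
        s.run(prof(s.th,best)); s.th=best; return best
if __name__=="__main__":
    for seed in range(12):
        r=np.random.default_rng(seed); fr=r.uniform(.01,.024); b=r.uniform(-.008,.008); sc=r.uniform(.9,1.1); x,v=-.126,0.; c=Ctl(x); th0=0; log=[]; mv=0
        for k in range(50):
            th=c.command(x+r.normal(0,.0012)+.002*np.sign(x),k==0)
            for t in prof(th0,th): x,v=step(x,v,(t+b),0,fr); mv=max(mv,abs(v))
            th0=th; log.append(x*1e3)
        print(seed,"fr %.3f b %.3f"%(fr,b),"vmax %.2f xmax %.0f"%(mv,max(log)),np.round(log[::5]).astype(int))
E
time python3 ctl.py
```

```text
0 fr 0.019 b -0.004 vmax 0.11 xmax 11 [-125    1    9    9    6    6    6    6    6    6]
1 fr 0.017 b 0.007 vmax 0.06 xmax 6 [-125  -87  -56  -10    4    4    4    4    4    4]
2 fr 0.014 b -0.003 vmax 0.12 xmax 33 [-125   15  -15   13  -21    7    7    7    7    7]
3 fr 0.011 b -0.004 vmax 0.17 xmax 69 [-125   67  -48   18  -39   25  -41   37  -39   36]
4 fr 0.023 b 0.000 vmax 0.07 xmax 1 [-125  -52  -46  -25    1    1    1    1    1    1]
5 fr 0.021 b 0.005 vmax 0.06 xmax 3 [-125 -103  -77  -17    3    3    3    3    3    3]
6 fr 0.018 b -0.003 vmax 0.09 xmax 10 [-125  -19   10   -9   -8   -8   -8   -8   -8   -8]
7 fr 0.019 b 0.006 vmax 0.07 xmax 6 [-125  -68  -64  -27    6    6    6    6    6    6]
8 fr 0.015 b 0.008 vmax 0.08 xmax -1 [-125  -47  -38  -26   -1   -1   -1   -1   -1   -1]
9 fr 0.022 b -0.003 vmax 0.07 xmax -6 [-125  -42   -6   -6   -6   -6   -6   -6   -6   -6]
10 fr 0.023 b -0.005 vmax 0.09 xmax -7 [-125  -24  -12   -7   -7   -7   -7   -7   -7   -7]
11 fr 0.012 b -0.000 vmax 0.14 xmax 41 [-125   27  -56   24  -31   27  -34   21  -30   32]
real	0m1.493s
user	0m1.760s
sys	0m0.020s
```

```bash
cat > tune.py <<'E'
import ctl,numpy as np,itertools,re
src=open("ctl.py").read().split("if __name__")[0]
for FR,gv,gd,H,kx,pen in itertools.product((.010,.014),(1.5,2.2),(0,.4),(10,25),(.7,1.0),(1e-3,.03)):
    t=src.replace("FR=.017","FR=%g"%FR).replace("1.5*e","%g*e"%gv).replace(".5*e,-.1","%g*e,-.1"%gd).replace("np.full(10,th)","np.full(%d,th)"%H).replace("1.0*x","%g*x"%kx).replace("1e-3*(th","%g*(th"%pen)
    n={}; exec(t,n); bad=0; xm=0; ts=[]
    for seed in range(10):
        r=np.random.default_rng(seed); fr=r.uniform(.009,.024); b=r.uniform(-.008,.008); x,v=-.126,0.; c=n["Ctl"](x); th0=0; L=[]
        for k in range(45):
            th=c.command(x+r.normal(0,.0012)+.002*np.sign(x),k==0)
            for q in prof(th0,th) if 0 else n["prof"](th0,th): x,v=n["step"](x,v,q+b,0,fr)
            th0=th; L.append(x*1e3)
        L=np.array(L); out=np.nonzero(abs(L)>18)[0]; ts.append(out[-1] if len(out) else 0); xm=max(xm,L.max())
    print((FR,gv,gd,H,kx,pen),"settle max",max(ts),"mean",np.mean(ts),"xmax %.0f"%xm)
E
python3 tune.py | sort -t' ' -k11 | awk '{print}' | sort -k11 -n | sed -n 1,200p | awk '{for(i=1;i<=NF;i++)if($i=="max")print $(i+1),$0}' | sort -n | head -12
```

```text
23 (0.014, 2.2, 0.4, 10, 1.0, 0.001) settle max 23 mean 14.3 xmax 33
26 (0.01, 1.5, 0.4, 10, 1.0, 0.001) settle max 26 mean 17.5 xmax 32
26 (0.01, 1.5, 0.4, 10, 1.0, 0.03) settle max 26 mean 17.7 xmax 32
28 (0.01, 1.5, 0.4, 10, 0.7, 0.001) settle max 28 mean 20.3 xmax 31
28 (0.01, 1.5, 0.4, 10, 0.7, 0.03) settle max 28 mean 20.2 xmax 33
28 (0.01, 2.2, 0.4, 10, 1.0, 0.001) settle max 28 mean 16.8 xmax 16
28 (0.01, 2.2, 0.4, 10, 1.0, 0.03) settle max 28 mean 16.9 xmax 16
28 (0.014, 2.2, 0.4, 10, 0.7, 0.03) settle max 28 mean 17.8 xmax 29
29 (0.014, 2.2, 0.4, 25, 1.0, 0.001) settle max 29 mean 18.7 xmax 48
31 (0.014, 2.2, 0.4, 25, 1.0, 0.03) settle max 31 mean 18.8 xmax 48
33 (0.01, 1.5, 0.4, 25, 1.0, 0.001) settle max 33 mean 21.3 xmax 43
33 (0.01, 1.5, 0.4, 25, 1.0, 0.03) settle max 33 mean 21.5 xmax 43
```

```bash
sed -i 's/FR=.017/FR=.012/; s/1\.5\*e/2.2*e/; s/+\.5\*e,-/+.4*e,-/' ctl.py
cat > roll.py <<'E'
from rig import bot
from h import *
from ctl import Ctl
def settle(xy,z,x0=None,n=60,need=6):
    c=None; rest=0; th=0.; last=None
    for k in range(n):
        t=bot.read_state()["clock"]; im=bot.read_camera("scene"); m=jar_x(im,xy,z,th)
        if c is None: c=Ctl(m/1e3 if x0 is None else x0); first=True
        xm=c.x if m is None else m/1e3
        new=c.command(xm,first); first=False
        print("%.2f x %s th %.3f v %.3f d %.3f"%(t,None if m is None else round(m,1),new,c.v,c.d))
        rest=rest+1 if new==0 and th==0 and last is not None and abs(xm-last)<.002 and abs(xm)<.016 else 0
        last=xm; th=new
        if rest>=need: return True
        bot.move_to(*pose(xy,z,th))
    bot.move_to(*pose(xy,z,0)); return False
E
python3 - <<'E'
from roll import *
print(settle(H0,110,-.126)); s=bot.read_state(); print(s["moment"],s["clock"])
c=bot.read_camera("scene"); print(jar_x(c,H0,110,0,True)); cv2.imwrite("pics/mid.png",cv2.resize(c["image"][110:270,260:460],(800,600)))
E
```

```text
8.21 x -125.2 th -0.155 v 0.023 d 0.000
8.52 x -116.2 th -0.050 v 0.082 d 0.004
8.82 x -87.8 th -0.060 v 0.062 d 0.006
9.12 x -81.8 th -0.090 v 0.040 d 0.000
9.42 x -82.2 th -0.080 v 0.047 d -0.005
9.72 x -74.3 th -0.060 v 0.054 d -0.007
10.02 x -65.7 th -0.060 v 0.045 d -0.010
10.32 x -62.3 th -0.070 v 0.038 d -0.014
10.62 x -59.4 th -0.055 v 0.040 d -0.017
10.92 x -54.3 th -0.055 v 0.033 d -0.020
11.22 x -50.8 th -0.055 v 0.029 d -0.022
11.52 x -45.9 th -0.045 v 0.030 d -0.024
11.82 x -40.7 th -0.045 v 0.025 d -0.025
12.12 x -36.1 th -0.040 v 0.024 d -0.026
12.42 x -31.6 th -0.035 v 0.020 d -0.027
12.72 x -30.2 th -0.050 v 0.017 d -0.029
13.02 x -28.3 th -0.025 v 0.022 d -0.030
13.32 x -20.0 th -0.025 v 0.015 d -0.030
13.62 x -13.8 th -0.020 v 0.013 d -0.029
13.92 x -13.0 th -0.035 v 0.006 d -0.031
14.22 x -10.3 th 0.000 v 0.004 d -0.030
14.52 x -5.7 th 0.000 v 0.000 d -0.030
14.82 x -3.6 th 0.000 v 0.000 d -0.029
15.12 x -3.5 th 0.000 v 0.000 d -0.029
15.42 x -3.6 th 0.000 v 0.000 d -0.029
15.72 x -3.5 th 0.000 v 0.000 d -0.029
16.02 x -3.5 th 0.000 v 0.000 d -0.029
16.32 x -3.6 th 0.000 v 0.000 d -0.029
16.62 x -3.5 th 0.000 v 0.000 d -0.029
True
[ 0.03237041 -0.00849195 -0.01353789] 16.6667
(np.float64(-3.490629411401322), np.float64(-29.123837289725614), np.float64(22.14257846692297), np.int64(157))
```

View pics/mid.png

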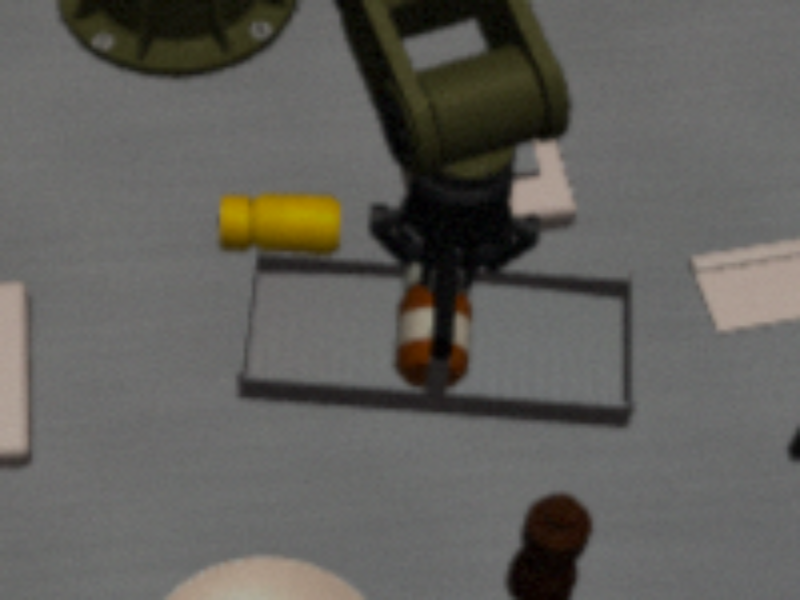

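The jar is at rest at x = −3.5 mm under the handle (435,335 in the crop). Now I'll carry it slowly to the scale.

Run:
```python
from roll import *
bot.dwell(.6)
p,q=pose(PAN,110,0); bot.servo_line(p,q,speed=55)
s=bot.read_state(); print(s["clock"],s["ee_pos"]); c=bot.read_camera("scene"); print(jar_x(c,PAN,110,0,True))
p,q=pose(PAN,78,0); bot.servo_line(p,q,speed=20); bot.dwell(.3)
c=bot.read_camera("scene"); t=bot.read_camera("top"); x=jar_x(c,PAN,78,0,True); print(x); np.savez("s2.npz",**c); np.savez("t2.npz",**t)
if abs(x[0])<16: bot.dwell(2.3)
s=bot.read_state(); print(s["clock"],s["ee_pos"],s["ft_force"],s["moment"])
cv2.imwrite("pics/over.png",np.hstack([cv2.resize(c["image"][120:280,160:340],(400,356)),cv2.resize(t["image"][130:290,310:490],(400,356))]))
```

```text
25.1667 [ 494.40237752 -235.19820303  226.98693684]
(np.float64(-2.940520356444104), np.float64(-29.697247317811396), np.float64(23.816206604923188), np.int64(154))
(np.float64(-2.9004755816384087), np.float64(-29.232884846295985), np.float64(23.431933683019167), np.int64(141))
29.6667 [ 494.3924521  -235.19365173  195.00253894] [ 0.42826018 -0.35998978 -7.29802116] [ 0.04080397  0.05960005 -0.00111926]
```

View pics/over.png

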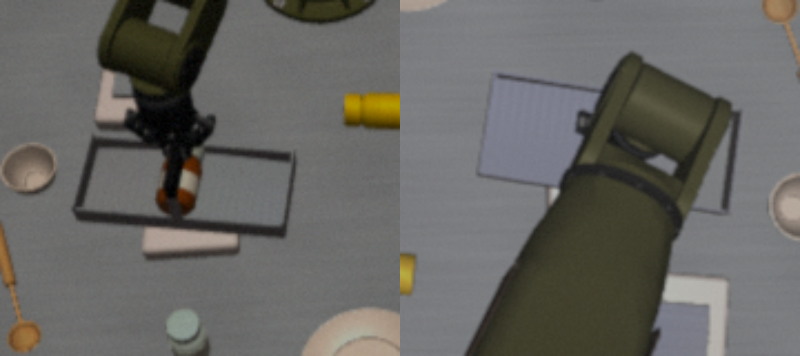

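Over the scale the jar reads −2.9 mm, under the bar (180,185 in the left crop), and the tray is clear of the ramekin and the upright jar. Now I'll lower it.

Run:
```python
from roll import *
p,q=pose(PAN,65,0); bot.servo_line(p,q,speed=15)
hit=bot.servo_line(pose(PAN,56.5)[0],speed=5,until_force=3)
s=bot.read_state(); print(hit,s["clock"],s["ee_pos"],s["ft_force"],s["moment"]); bot.dwell(.3)
c=bot.read_camera("scene"); print(jar_x(c,PAN,60,0,True))
```

```text
True 31.6667 [ 494.33824097 -235.15579204  177.33501581] [-0.62376179  0.24515413  6.79658364] [0.07457449 0.10559635 0.02172979]
(np.float64(-3.9378542889935613), np.float64(-30.38621935011154), np.float64(22.510510772124416), np.int64(140))
```

Run:
```python
from roll import *
bot.move_gripper(30); bot.dwell(.3); print(bot.read_state()["ft_force"])
bot.move_gripper(60)
p=pose(PAN,60)[0]; bot.servo_line(p+[0,0,60],speed=30); bot.servo_line(p+[0,0,150],speed=80)
c=bot.read_camera("scene"); print(jar_x(c,PAN,60,0,True))
q=bot.read_state()["joint_positions"].copy(); q[0]-=.9; bot.move_joints(q); bot.dwell(.5)
c=bot.read_camera("scene"); t=bot.read_camera("top"); print(jar_x(c,PAN,60,0,True),bot.read_state()["clock"])
P=cloud(t); w=np.zeros((400,640),bool); w[150:250,335:470]=1
m=w&(P[...,2]>176)&(P[...,2]<202); r=cv2.minAreaRect(P[m][:,:2].astype(np.float32)); print("handle",r,np.median(P[m][:,2]))
# floor height at the two ends
ex=np.array([np.cos(YAW),np.sin(YAW)]); ey=np.array([-ex[1],ex[0]]); L=(P[...,:2]-PAN)@np.stack([ex,ey],1)
for x0 in(-130,-90,90,130):
    k=(abs(L[...,0]-x0)<8)&(abs(L[...,1])<40); print(x0,k.sum(),np.median(P[k][:,2]).round(1))
cv2.imwrite("pics/end.png",np.hstack([cv2.resize(c["image"][120:280,160:340],(400,356)),cv2.resize(t["image"][130:290,310:490],(400,356))]))
```

```text
[-0.01993871  0.61663579 -0.17378713]
(np.float64(-4.128365825899859), np.float64(-31.179161926318017), np.float64(22.922430274518298), np.int64(147))
(np.float64(-4.1206802667095275), np.float64(-31.203577754307048), np.float64(22.962217220887993), np.int64(145)) 38.8583
handle ((495.6357116699219, -232.99594116210938), (17.016376495361328, 136.1060333251953), 79.78763580322266) 186.6734759649638
-130 150 66.9
-90 152 70.3
90 147 70.8
130 148 66.8
```

View pics/end.png

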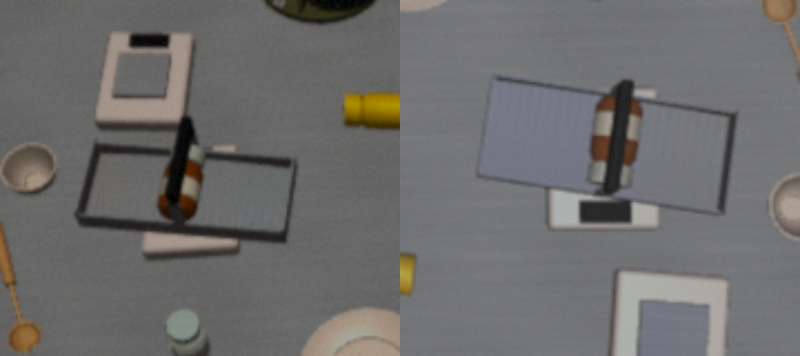

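The tray is level on the pan (the floor is equally high at both ends), 2–3 mm off centre. The jar is at −4 mm and at rest, and the arm is clear.

```bash
python3 -c "
from rig import bot
bot.finish_job()"
```

```text
the job is handed in; nothing more can be done
```

The tray is standing released on the pan of the farthest scale with the jar at rest in the middle. I handed the job in at about 39 s of the 72 s allowed; no verdict is reported.

- **Rolling:** I lifted the tray by its handle and rolled the jar to the middle by tilting, with camera feedback. It came to rest 3.5 mm from the middle and stayed there for more than 3 s before I carried the tray off.
- **Over the scale:** I held the tray above the pan for about 2.6 s with the jar reading −2.9 mm, then lowered it until it touched. The wrist force read +6.8 N at contact, about 7 N beyond the tray's weight.
- **Last checks:** after release the handle centre measured about 2.5 mm from the pan centre. The floor was equally high at both ends within about 0.5 mm, so the tray is level. The jar was steady at −4.1 mm and the arm was clear.
- **Bystanders:** those in the last picture looked undisturbed, but I did not measure them.

No check failed. The two cameras differed by about 8 mm on the pan's position, because tray or scale edges spoiled the scene view. I used the top view, and the placing agreed with it.

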